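Reset the travel stop of a specimen slide

ROBOT

A 7-joint arm with a two-finger parallel gripper is mounted at the origin on the work surface. World frame = base frame: x ahead of the robot, y to its left, z up, the work surface at z = 0. Lengths are in m, angles in degrees, forces in N, time in s.
With the tool pointing down it reaches from about 0.425 to 0.875 m from the base axis. Payload 4.7 kg.
Tool frame: the origin (TCP) lies at the very end of the fingers, on their centre line; the grasp point (between the pads) lies 19 mm behind it (pinch_z is the distance from the TCP to the grasp point, in m); z points along the fingers, y is the direction in which the jaws open and shut (so a half turn about z gives the same grasp; the last joint's range is limited). The gripper opens to 87 mm and grips with 3 to 60 N. Pads are 19 mm wide; open, the fingers measure 117 mm over their backs; the gripper's body (75 mm by 190 mm) begins 51 mm behind the grasp point.
Start: joints at [-63.421, 18.392, -4.016, 83.108, 1.295, 78.541, -3.26], TCP at [0.283, 0.585, 0.223] pointing down, gripper open.
Joint ranges: [-163.93, 163.93], [-17.29, 119.83], [-79.2, 71.16], [3.27, 140.29], [-89.18, 269.18], [5.43, 117.66], [-154.24, 154.24]. Speed limits (degrees/s): [147.25, 147.25, 180, 180, 180, 180, 180].

INTERFACE

Orientations are given as [roll, pitch, yaw] about the fixed x, y, z axes, in that order (R = Rz(yaw) Ry(pitch) Rx(roll)).
In Python, from cell import get_obs, read_camera, camera_params, sign_off, pinch_z gives the robot as it stands.
- The arm moves only by the shell command python3 -m handwheel 'ROWS' [FORCE]. ROWS is JSON, a list of rows, each a list of 5 numbers: the finger opening in m, from 0 to 0.087, then the shift along the tool's x, y, z in m, then the turn about the tool's z in rad. In form: [[jaw, tx, ty, tz, twist], ...]. A call has 1 to 20 rows; each row is the pose to reach, as a shift and turn from the pose commanded when the call began, along the tool's axes at that moment; what a row does not reach only later rows make up. A row lasts 1/10 s, in which the tool goes at most 50 mm and 8.59 degrees, less where a joint would pass 70% of its speed; a pose out of reach is approached as far as the arm can. A call with a gripper value outside its range is refused whole. The fingers move at their own pace and stop on an object; FORCE is the grip in N (left out, the last holds). Time passes only in rows, so rows that repeat a pose let the fingers close. It gives the time, the measured TCP pose, the force and the opening at its end, in the units of the state.
- get_obs(): the state, without advancing time (a new reading comes with each control period).
- read_camera(name): name is "side" or "top" or "wrist"; returns the picture (420x560x3 uint8, blue, green, red); there is no depth.
- camera_params(name): a dict with "camera_matrix" (3x3 intrinsics, pixels), "k1" (the pictures are not rectified: a ray, as slopes to the right and down, at radius r is drawn at 1 + k1 r^2 times it, then the intrinsics apply), "R" (3x3) and "t" (3): a world point X has camera coordinates R X + t. Camera axes: x right, y down, z forward; pixel columns grow to the right and rows downward; lengths in m; the calibration is good to about 2 mm. A picture is of the moment at which its call begins: read the wrist's pose just before it. camera_params takes no time and is no camera call; for the wrist camera it gives the pose at the moment of the call.
- sign_off(): hands the job in, once; it reports no verdict.
The state is a dict: "time_s": time; "qpos": joint angles; "joint_velocities": joint speeds; "effort": joint torques, N m; "tool_pos": TCP position; "tool_rot": TCP orientation; "force": force on the tool from outside, world axes, zero at the start; "wrist_torque": the same for the moment, N m; "grip_width": finger opening in m.
Only numpy, scipy, OpenCV 4.12 (cv2) and the standard library are available. Lean on these libraries where they do the work, as an engineer would, in place of code of your own. Each camera call takes 0.05 s, during which the arm holds its last target.

TASK

The specimen carriage is parked where its travel towards the robot's left must end from now on. Slacken the T-bar screw of the stop collar on the robot's left before moving that collar, slide the collar along the rod until it touches the carriage without shoving the carriage along, then tighten the screw firmly again and let go. Leave the right-hand collar and everything else as it is.

Things in the scene. Friction and masses are not known exactly. Their poses are not given: they have to be found in the camera images.
- slide_bed: White bed of the manual specimen slide, bolted down: base plate 200 x 470 x 12 mm, an end block at each end (top 92 mm above the table). Origin: centre of the plate's underside; y runs along the rods to the robot's left, z up. Two 25 mm steel guide rods, axes 62 mm above the table, at x = -60 mm (front, nearer the robot) and x = +60 mm.
- guide_rod: The front guide rod, 25 mm diameter, 400 mm long between the end blocks, along its y, with a dark keyway along its top. Both stop collars are on it. Origin on its axis at mid length.
- carriage: Aluminium specimen carriage, 190 mm across the rods, 110 mm along them (end faces at y = +-55 mm), flat top 40 mm above its origin (102 mm above the table), a black 40 mm puck on its rear half, top 64 mm above the origin. Origin at the rods' axis height, midway between them. It slides along y; its brake holds it until pushed with about 15 N.
- carriage_face (a point): Centre, on the front rod's axis, of the carriage's end face at the robot's left: the face that the left collar must touch. Axes as the bed's.
- collar_left: Stop collar on the robot's left of the carriage: steel, 56 mm diameter, 32 mm long along the rod (y), a 26 mm round boss on top (38 mm above the axis). Keyed to the rod: it slides along y but does not turn. Origin on the rod axis at the middle of its length. With its screw slack it slides with about 2 N; tight as found, about 20 N.
- collar_face (a point): Centre, on the rod axis, of the left collar's end face that looks towards the carriage, 16 mm from the collar's origin. Axes as the bed's.
- collar_left_screw: The left collar's clamp screw: black T-bar handle 64 mm long (its x), 14 mm thick (its y), 28 mm tall, on an upright 12 mm stud. Origin: centre of the bar, on the screw's vertical axis, about 133 mm above the table. 19 mm free height under the bar over the collar's boss, 17 mm over the carriage's flat top. Right-hand thread, 3 mm a turn: anticlockwise seen from above slackens; the bar rises with it.
- left_stud (a point): Point on the left screw's axis at the top of the collar's boss, 33 mm below the bar's centre. Feel of the screw: tight, it resists turning with 0.1 to 0.3 N m; slack, with under 0.05. It starts 1.4 to 2.0 rad past the point where it bites (differs each time). Past the bite it presses on the rod with about 38 N per rad; 1 rad or more past it is firm. The thread ends 4 rad past the bite.
- collar_right: An identical stop collar on the robot's right of the carriage, already set. Leave it alone.
- collar_right_screw: The right collar's T-bar clamp screw, same as the left one. It is tight: leave it alone.
- hex_key: T-handled hex key, 165 mm long, lying on the table in front of the slide. Leave it.
- spare_collar: Plain spare steel ring, 56 mm diameter, 32 mm tall, lying flat on the table in front of the slide. Leave it.
- objective: Dark steel microscope objective, 38 mm diameter, 60 mm tall, standing behind the slide. Leave it.
- caliper: Caliper, 210 mm long, lying behind the slide. Leave it.
- jar: Clear specimen jar, 60 mm diameter, 75 mm tall, standing to the left of the slide. Leave it.
- specimen_tray: Grey tray of mounted specimens, 120 x 160 x 30 mm, to the right of the slide. Leave it.
- spanner: Spanner, 130 mm long, lying on the slide's base plate between the rods. Leave it.

How it is judged:
By the outcome, as a careful person would: the job done as asked, in the order asked, and still so for the second after the job is handed in, with the robot touching nothing.
It also fails if it takes over 64 s, if anything falls off the work surface, if the arm or the gripper's body presses on something with over 40 N, if the wrist force passes 120 N, or if a joint passes its speed limit or range.

## Working session

There is one attempt and no reset: what is moved stays moved. The work goes in short steps, Python scripts to look and compute and a shell command to move; the robot and the scene stay as the last step left them, time stands still between calls to the robot, and variables do not carry over. Pictures are saved under pics/ and viewed, and the job is handed in when it is done.

```bash
ls; mkdir -p pics
python3 - <<'E'
from cell import *
import cv2
o=get_obs()
for k,v in o.items(): print(k,v)
print(pinch_z)
for n in ["side","top","wrist"]:
    cv2.imwrite(f"pics/{n}0.png",read_camera(n)); p=camera_params(n); print(n,p)
E
```

```text
pics
time_s 0.0
qpos [-63.42095622  18.43891364  -4.01697559  83.17721572   1.29558674
  78.54233675  -3.25833349]
joint_velocities [ 0.02673278  0.01606926 -0.07409156 -0.13510394 -0.08148358 -0.12137061
  0.02804834]
effort [-2.78246225e-04 -4.91281772e+01 -4.03993204e-01 -3.12524021e+01
 -6.38613151e-02  4.40274342e-02  1.85097238e-04]
tool_pos [0.28238819 0.58480635 0.22144313]
tool_rot [-1.79886823e+02  6.08841991e-03  1.54233917e+02]
force [-0.17077681 -0.5125246   0.10719106]
wrist_torque [-0.04121842  0.04402138 -0.01418937]
grip_width 0.08722314624153144
0.0187
side {'camera_matrix': array([[440.37239831,   0.        , 284.39172314],
       [  0.        , 440.37239831, 201.81835934],
       [  0.        ,   0.        ,   1.        ]]), 'k1': -0.01779447543027648, 'R': array([[ 0.98498824, -0.17142056, -0.02032624],
       [-0.12075314, -0.6000859 , -0.79076899],
       [ 0.12335657,  0.78135261, -0.61177713]]), 't': array([-0.56324409,  0.13905506,  0.90190456])}
top {'camera_matrix': array([[529.98430285,   0.        , 280.2163142 ],
       [  0.        , 529.98430285, 203.31043065],
       [  0.        ,   0.        ,   1.        ]]), 'k1': -0.038643014825135505, 'R': array([[-0.03602548, -0.9993502 , -0.00115523],
       [-0.97848308,  0.0355082 , -0.20324869],
       [ 0.20315764, -0.00619175, -0.97912647]]), 't': array([0.03853271, 0.59172777, 1.07296667])}
wrist {'camera_matrix': array([[330.17367013,   0.        , 272.28870135],
       [  0.        , 330.17367013, 202.56885923],
       [  0.        ,   0.        ,   1.        ]]), 'k1': -0.0373763197744399, 'R': array([[ 4.34965327e-01,  9.00447009e-01, -5.89854391e-04],
       [ 8.58316701e-01, -4.14415868e-01,  3.02575492e-01],
       [ 2.72208752e-01, -1.32116130e-01, -9.53125240e-01]]), 't': array([-0.64920385, -0.0357723 ,  0.39266303])}
```

View pics/top0.png

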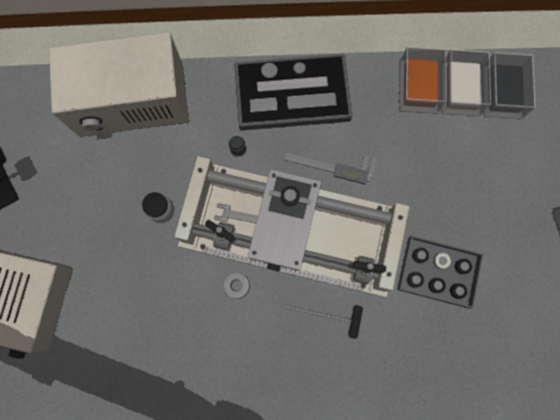

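View pics/side0.png

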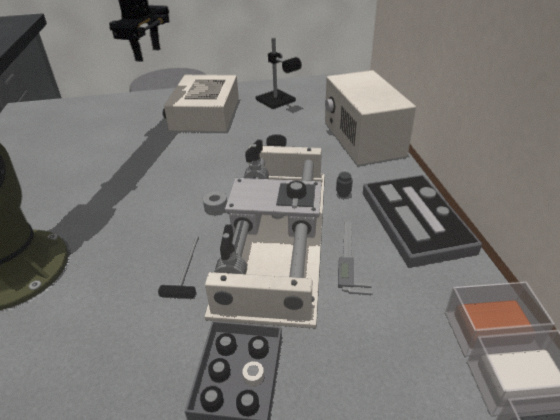

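View pics/wrist0.png

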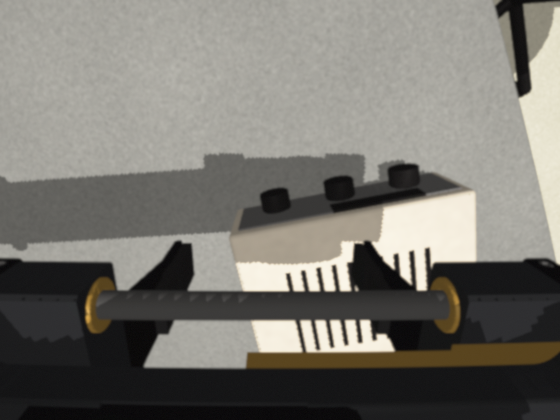

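The top view shows the bed centred at about (292,228). The left screw is near (220,233) and the carriage near (285,220). I'll enlarge both areas.

Run:
```python
import cv2
a=cv2.imread("pics/top0.png")
cv2.imwrite("pics/top0a.png",cv2.resize(a[190:290,170:330],None,fx=5,fy=5,interpolation=cv2.INTER_CUBIC))
cv2.imwrite("pics/top0b.png",cv2.resize(a[140:310,160:420],None,fx=3,fy=3,interpolation=cv2.INTER_CUBIC))
```

```text
(no output)
```

View pics/top0a.png

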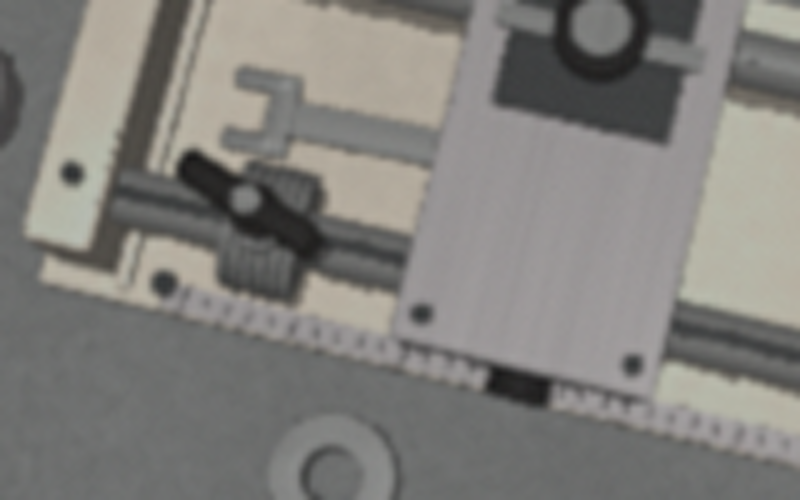

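View pics/top0b.png

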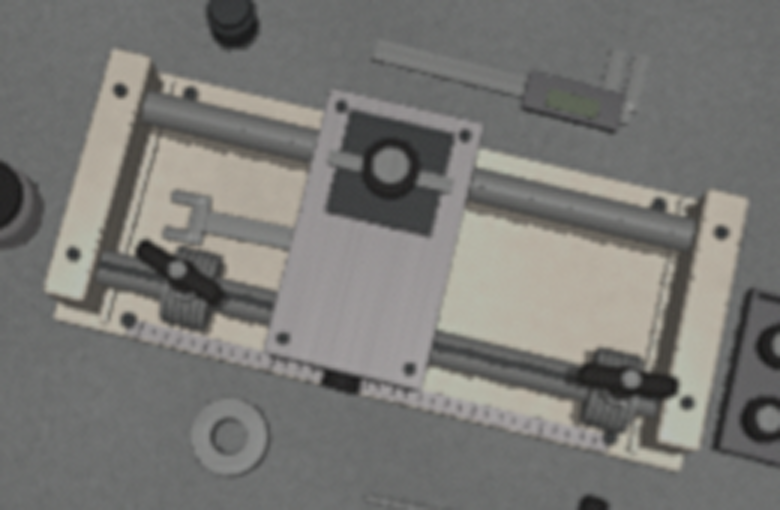

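```bash
cat > h.py <<'E'
import numpy as np, cv2
from cell import *
def ray(n,uv,p=None):
    p=p or camera_params(n); K=p["camera_matrix"];R=np.array(p["R"]);t=np.array(p["t"])
    d=np.array([(uv[0]-K[0,2])/K[0,0],(uv[1]-K[1,2])/K[1,1]]); u=d.copy()
    for _ in range(20): u=d/(1+p["k1"]*(u@u))
    return -R.T@t, R.T@np.array([u[0],u[1],1])
def atz(n,uv,z,p=None):
    c,v=ray(n,uv,p); return c+v*(z-c[2])/v[2]
def proj(n,X,p=None):
    p=p or camera_params(n);K=p["camera_matrix"];x=np.array(p["R"])@X+p["t"];u=x[:2]/x[2];u=u*(1+p["k1"]*(u@u))
    return K[:2,:2]@u+K[:2,2]
E
python3 - <<'E'
from h import *
A=lambda u,v:(170+(u+.5)/5-.5,190+(v+.5)/5-.5)
B=lambda u,v:(160+(u+.5)/3-.5,140+(v+.5)/3-.5)
def pr(s,x): print(s,np.round(x,4))
e1=atz("top",A(188,160),.147);e2=atz("top",A(313,247),.147)
pr("bar ends",e1);pr("",e2);pr("mid",(e1+e2)/2);pr("hub",atz("top",A(246,200),.150));d=e1-e2
print(np.linalg.norm(d),np.degrees(np.arctan2(d[1],d[0])))
cc=[atz("top",B(*q),.102) for q in [(332,92),(482,124),(425,390),(268,350)]]
for c in cc: pr("car",c)
for a,b in ((0,1),(3,2),(3,0),(2,1)):
    d=cc[a]-cc[b];print(np.linalg.norm(d),np.degrees(np.arctan2(d[1],d[0])))
bl=[atz("top",B(*q),.092) for q in [(113,50),(155,58),(748,200),(708,193),(45,290),(698,450)]]
for c in bl: pr("blk",c)
for a,b in ((0,2),(4,5),(4,0),(5,2)):
    d=bl[a]-bl[b];print(np.linalg.norm(d),np.degrees(np.arctan2(d[1],d[0])))
# right screw
f1=atz("top",B(583,372),.147);f2=atz("top",B(675,385),.147);pr("Rscrew",(f1+f2)/2);
E
```

```text
bar ends [0.5434 0.1621 0.147 ]
 [0.5073 0.1137 0.147 ]
mid [0.5254 0.1379 0.147 ]
hub [0.5263 0.1392 0.15  ]
0.06040743586407877 53.275478230432455
car [0.6552 0.0355 0.102 ]
car [ 0.6285 -0.0676  0.102 ]
car [ 0.4466 -0.0201  0.102 ]
car [0.4772 0.0843 0.102 ]
0.1065110209835669 75.48552212337816
0.108808214772763 73.66164464446092
0.18456162603263482 164.65380736976354
0.18800575960452698 165.35235532452336
blk [0.6943 0.1893 0.092 ]
blk [0.6873 0.1597 0.092 ]
blk [ 0.5701 -0.2502  0.092 ]
blk [ 0.5761 -0.2228  0.092 ]
blk [0.5248 0.2367 0.092 ]
blk [ 0.4004 -0.2022  0.092 ]
0.4568050327961239 74.22099330685394
0.4561863548947452 74.16946810427163
0.1760190994310036 164.38261516137803
0.17642868278114995 164.18126220187392
Rscrew [ 0.4455 -0.1497  0.147 ]
```

```bash
cat >> h.py <<'E'
from scipy.spatial.transform import Rotation as Ro
def delta(x,y,z,yaw):
    o=get_obs();R=Ro.from_euler("xyz",o["tool_rot"],degrees=True)
    d=R.inv().apply(np.array([x,y,z])-o["tool_pos"])
    print("shift",np.round(d,4),"twist",round(np.radians(-((yaw-o["tool_rot"][2]+180)%360-180)),4))
E
python3 - <<'E'
from h import *
delta(.526,.1385,.26,53.3)
E
```

```text
shift [-0.4134 -0.2962 -0.0378] twist 1.7615
```

```bash
python3 -m handwheel '[[0.087,0,0,-0.05,0],[0.087,-0.02,-0.015,-0.06,0],[0.087,-0.06,-0.043,-0.06,0.14],[0.087,-0.1,-0.072,-0.06,0.28],[0.087,-0.14,-0.1,-0.06,0.42],[0.087,-0.18,-0.129,-0.06,0.56],[0.087,-0.22,-0.158,-0.06,0.7],[0.087,-0.26,-0.186,-0.06,0.84],[0.087,-0.3,-0.215,-0.055,0.98],[0.087,-0.34,-0.244,-0.05,1.12],[0.087,-0.38,-0.272,-0.045,1.26],[0.087,-0.4134,-0.2962,-0.038,1.4],[0.087,-0.4134,-0.2962,-0.038,1.54],[0.087,-0.4134,-0.2962,-0.038,1.68],[0.087,-0.4134,-0.2962,-0.038,1.7615],[0.087,-0.4134,-0.2962,-0.038,1.7615],[0.087,-0.4134,-0.2962,-0.038,1.7615],[0.087,-0.4134,-0.2962,-0.038,1.7615]]' 30
python3 - <<'E'
from h import *
o=get_obs();print(o["qpos"],o["tool_pos"],o["tool_rot"],o["force"],o["time_s"])
p=camera_params("wrist");im=read_camera("wrist");cv2.imwrite("pics/w1.png",im)
np.savez("w1.npz",**p)
print(proj("wrist",np.array([.526,.1385,.147]),p))
E
```

```text
time_s: 1.95
tool_pos: [0.526, 0.139, 0.2605]
tool_rot: [-180.0, 0.0, 53.4]
force: [0.1, 0.3, -0.2]
grip_width: 0.0871
[-38.09277745   4.28703147  21.77883335  95.79311557  -1.61151952
  80.23100087 -52.69742729] [0.52604638 0.1389667  0.26051347] [-1.79999498e+02  2.60598407e-03  5.33981985e+01] [ 0.05468581  0.26054912 -0.15203966] 1.95
[273.69123965 198.1524943 ]
```

View pics/w1.png

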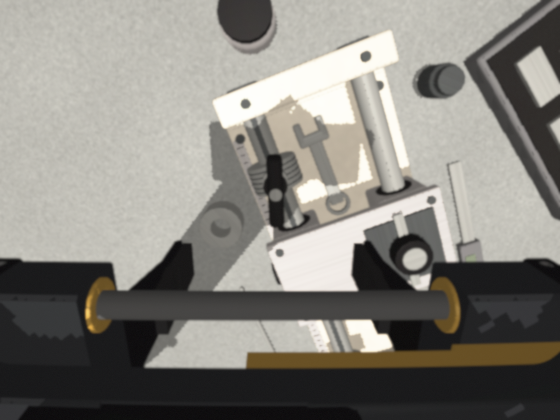

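Run:
```python
import cv2
a=cv2.imread("pics/w1.png")
cv2.imwrite("pics/w1a.png",cv2.resize(a[130:260,220:340],None,fx=4.5,fy=4.5,interpolation=cv2.INTER_CUBIC))
```

```text
(no output)
```

View pics/w1a.png

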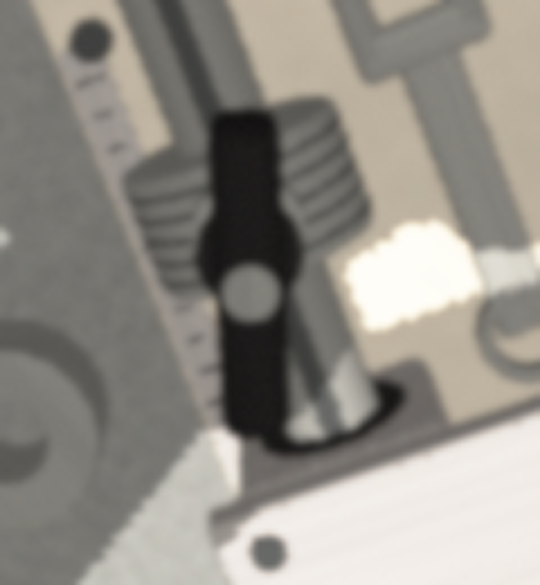

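Run:
```python
from h import *
p=dict(np.load("w1.npz"));p["k1"]=float(p["k1"])
A=lambda u,v:(220+(u+.5)/4.5-.5,130+(v+.5)/4.5-.5)
print(atz("wrist",A(250,293),.147,p))
a=atz("wrist",A(244,120),.12,p);b=atz("wrist",A(255,425),.147,p);d=a-b
print(a,b,np.degrees(np.arctan2(d[1],d[0])))
a=atz("wrist",A(244,140),.147,p);d=a-b
print(a,np.degrees(np.arctan2(d[1],d[0])))
# carriage top corner left-front, edge
c,v=atz("wrist",A(222,548),.102,p),0
print("corner",c)
e1=atz("wrist",(439,187),.102,p);e2=atz("wrist",A(222,548),.102,p);d=e2-e1;print(e1,np.degrees(np.arctan2(d[1],d[0])))
```

```text
[0.52889442 0.14024451 0.147     ]
[0.54536116 0.16428264 0.12      ] [0.51340219 0.11760175 0.147     ] 55.60342737415019
[0.54577916 0.16498697 0.147     ] 55.656316470424166
corner [0.47834149 0.0825412  0.102     ]
[0.65986796 0.0369111  0.102     ] 165.88996417046027
```

Run:
```python
from h import *
delta(.5280,.1400,.116,55.2)
```

```text
shift [0.002  0.0009 0.1445] twist -0.0317
```

```bash
python3 -m handwheel '[[0.087,0.002,0.001,0.04,-0.032],[0.087,0.002,0.001,0.08,-0.032],[0.087,0.002,0.001,0.11,-0.032],[0.087,0.002,0.001,0.13,-0.032],[0.06,0.002,0.001,0.1445,-0.032],[0.05,0.002,0.001,0.1445,-0.032],[0.04,0.002,0.001,0.1445,-0.032],[0.03,0.002,0.001,0.1445,-0.032]]' 30
python3 - <<'E'
from h import *
p=camera_params("wrist");cv2.imwrite("pics/w2.png",read_camera("wrist"));o=get_obs();print(o["tool_pos"],o["tool_rot"],o["force"],o["wrist_torque"],o["grip_width"])
cv2.imwrite("pics/s2.png",cv2.resize(read_camera("side")[120:320,150:400],None,fx=3,fy=3,interpolation=cv2.INTER_CUBIC))
E
```

```text
time_s: 2.8
tool_pos: [0.5293, 0.1402, 0.1176]
tool_rot: [179.9, -0.1, 55.1]
force: [-0.7, 0.5, -0.1]
grip_width: 0.0626
[0.52921882 0.14024391 0.11758337] [ 1.79917760e+02 -1.36845125e-01  5.51438219e+01] [ 0.04644364 -0.11812821  1.17855898] [-0.09444074  0.13888115  0.02620296] 0.058465516541375565
```

View pics/w2.png

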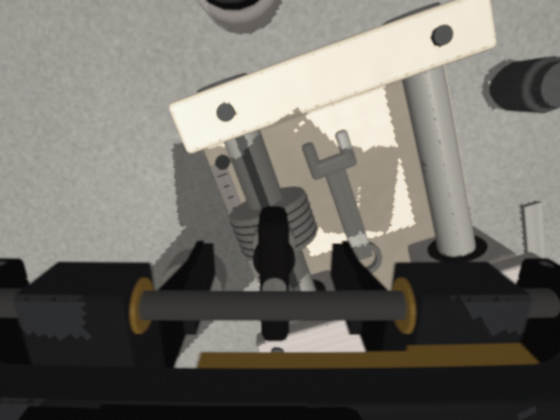

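View pics/s2.png

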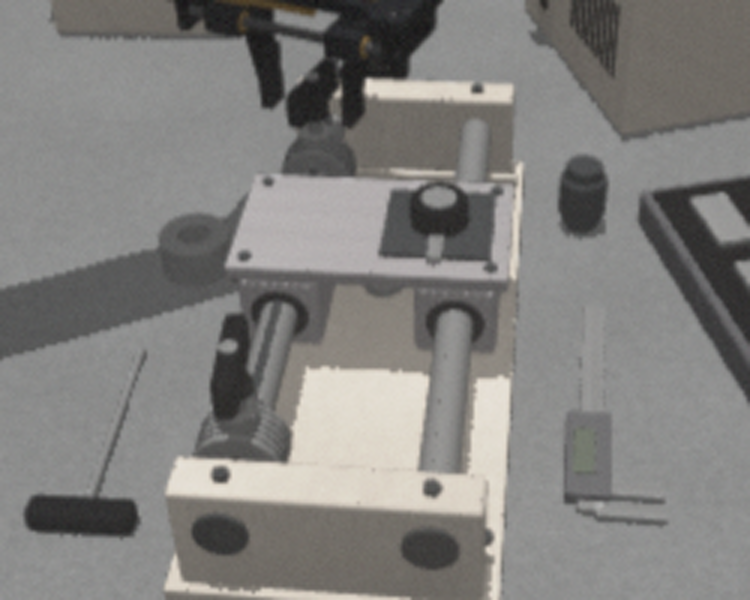

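The bar sits midway between the fingers: bar at column 274, fingertips at about 195 and 352. I'll close on it.

```bash
python3 -m handwheel '[[0.02,0,0,0,0],[0.0,0,0,0,0],[0.0,0,0,0,0],[0.0,0,0,0,0],[0.0,0,0,0,0],[0.0,0,0,0,0],[0.0,0,0,0,0],[0.0,0,0,0,0]]' 30
python3 - <<'E'
from h import *
o=get_obs();print(o["tool_pos"],o["tool_rot"],o["force"],o["wrist_torque"],o["grip_width"],o["qpos"][6])
E
```

```text
time_s: 3.7
tool_pos: [0.5292, 0.1391, 0.1161]
tool_rot: [179.9, -0.0, 55.1]
force: [5.1, -2.9, -3.7]
grip_width: 0.0139
[0.52923736 0.13911232 0.11614337] [ 1.79870905e+02 -3.44973779e-02  5.51197799e+01] [ 5.09463157 -2.88686208 -3.67976837] [-0.55015754 -0.95998017  0.21461962] 0.013903055002338623 -48.80178885451086
```

```bash
cat > st.py <<'E'
from h import *
np.set_printoptions(precision=4,suppress=True)
o=get_obs();R=Ro.from_euler("xyz",o["tool_rot"],degrees=True)
print("pos",o["tool_pos"],"rot",o["tool_rot"],"Ftool",R.inv().apply(o["force"]),"F",o["force"],"M",o["wrist_torque"],"w",o["grip_width"],"q7",o["qpos"][6],"t",o["time_s"])
yh=np.array([np.cos(np.radians(74.7)),np.sin(np.radians(74.7)),0]);xh=np.array([yh[1],-yh[0],0])
print("bedx,y pos",o["tool_pos"]@xh,o["tool_pos"]@yh,"Fbed x,y",o["force"]@xh,o["force"]@yh)
E
python3 -m handwheel '[[0.0,0,0.001,0,0],[0.0,0,0.001,0,0]]'; python3 st.py
python3 -m handwheel '[[0.0,0,0,0,-0.1],[0.0,0,0,0,-0.2],[0.0,0,0,-0.0001,-0.3],[0.0,0,0,-0.0001,-0.3]]'; python3 st.py
```

```text
time_s: 3.9
tool_pos: [0.5293, 0.1391, 0.1161]
tool_rot: [180.0, -0.0, 55.1]
force: [3.7, -2.1, -0.5]
grip_width: 0.0137
pos [0.5293 0.1391 0.1161] rot [179.9706  -0.0104  55.1329] Ftool [0.4154 4.2782 0.5508] F [ 3.748  -2.1049 -0.5485] M [-0.3489 -0.6162  0.1969] w 0.013744860450881498 q7 -48.69473688814415 t 3.9
bedx,y pos 0.47380474232829706 0.273843970917789 Fbed x,y 4.170554747019705 -1.0413533050604196
time_s: 4.3
tool_pos: [0.5296, 0.1389, 0.1162]
tool_rot: [179.9, -0.0, 72.3]
force: [4.4, -1.0, -3.5]
grip_width: 0.0139
pos [0.5296 0.1389 0.1162] rot [179.9337  -0.0248  72.3252] Ftool [0.3631 4.5224 3.5093] F [ 4.4235 -1.0269 -3.5039] M [-0.3797 -0.9027 -0.0147] w 0.013865734451972627 q7 -31.776287740049295 t 4.3
bedx,y pos 0.4741578422095638 0.2737451644478031 Fbed x,y 4.537717358452229 0.17673924882382416
```

```bash
for i in 1; do python3 -m handwheel '[[0.0,0,0,0,-0.1],[0.0,0,0,-0.0001,-0.2],[0.0,0,0,-0.0001,-0.3],[0.0,0,0,-0.0002,-0.4]]'; python3 st.py; done
python3 -m handwheel '[[0.0,0,0,0,-0.1],[0.0,0,0,-0.0001,-0.2],[0.0,0,0,-0.0001,-0.3],[0.0,0,0,-0.0002,-0.4]]'; python3 st.py
python3 -m handwheel '[[0.0,0,0,0,-0.1],[0.0,0,0,-0.0001,-0.2],[0.0,0,0,-0.0001,-0.3],[0.0,0,0,-0.0002,-0.4]]'; python3 st.py
```

```text
time_s: 4.7
tool_pos: [0.5301, 0.1389, 0.1162]
tool_rot: [179.9, 0.0, 95.3]
force: [7.4, -1.3, -5.8]
grip_width: 0.0134
pos [0.5301 0.1389 0.1162] rot [179.8651   0.0118  95.337 ] Ftool [-1.9968  7.2805  5.8665] F [ 7.4485 -1.3108 -5.8489] M [-0.3694 -1.4127 -0.2276] w 0.013421996566173044 q7 -9.15259184831617 t 4.7
bedx,y pos 0.4746656531722477 0.2738692308310317 Fbed x,y 7.530402469951661 0.7010885647834644
time_s: 5.1
tool_pos: [0.5307, 0.139, 0.1162]
tool_rot: [179.8, 0.1, 118.3]
force: [8.8, -0.4, -7.7]
grip_width: 0.0139
pos [0.5307 0.139  0.1162] rot [179.816    0.0887 118.2726] Ftool [-4.5115  7.5888  7.6866] F [ 8.8477 -0.3775 -7.6552] M [-0.1901 -1.7685 -0.138 ] w 0.01390677723620486 q7 13.401776128666286 t 5.1
bedx,y pos 0.4751584543425853 0.2741388387215898 Fbed x,y 8.633765760852967 1.9705848547955054
time_s: 5.5
tool_pos: [0.531, 0.1391, 0.1163]
tool_rot: [179.8, 0.2, 141.2]
force: [9.5, 0.3, -10.0]
grip_width: 0.0138
pos [0.531  0.1391 0.1163] rot [179.8371   0.184  141.2055] Ftool [-7.1626  6.1312 10.0727] F [  9.467    0.2931 -10.0322] M [-0.1255 -2.1184 -0.0812] w 0.013835691313212954 q7 35.96173839099173 t 5.5
bedx,y pos 0.47545105328799 0.27432346840619104 Fbed x,y 9.054112588464562 2.7808283994377216
```

```bash
python3 -m handwheel '[[0.0,-0.0008,0.0006,0.0005,0],[0.0,-0.0008,0.0006,0.0005,0]]'; python3 st.py; python3 -m handwheel '[[0.0,0,0,0,-0.1],[0.0,0,0,-0.0001,-0.2],[0.0,0,0,-0.0001,-0.3],[0.0,0,0,-0.0002,-0.4],[0.0,0,0,-0.0002,-0.5]]'; python3 st.py
```

```text
time_s: 5.7
tool_pos: [0.5311, 0.1391, 0.1162]
tool_rot: [179.9, 0.1, 141.0]
force: [5.4, -1.5, -3.7]
grip_width: 0.0137
pos [0.5311 0.1391 0.1162] rot [179.9223   0.0957 141.0143] Ftool [-5.1032  2.2624  3.6951] F [ 5.398  -1.452  -3.6835] M [-0.2799 -1.2712  0.0797] w 0.013680450617528551 q7 35.825103480160806 t 5.7
bedx,y pos 0.4755443550943164 0.27432788810213554 Fbed x,y 5.5898163082948225 0.023863822897412932
time_s: 6.2
tool_pos: [0.5313, 0.1396, 0.1163]
tool_rot: [179.9, 0.2, 169.9]
force: [7.1, -0.2, -5.9]
grip_width: 0.0136
pos [0.5313 0.1396 0.1163] rot [179.9309   0.1608 169.8904] Ftool [-6.9638  1.0814  5.9519] F [ 7.0632 -0.1536 -5.931 ] M [-0.0447 -1.5146 -0.0185] w 0.013570700970603847 q7 64.23212796674426 t 6.2
bedx,y pos 0.47565000166230653 0.27485628242400756 Fbed x,y 6.8533494303441485 1.7156148311886852
```

```bash
python3 -m handwheel '[[0.0,0,0,0,-0.1],[0.0,0,0,0,-0.2],[0.0,0,0,0,-0.3],[0.0,0,0,0.0002,-0.4],[0.0,0,0,0.0003,-0.4]]'; python3 st.py;python3 - <<'E'
from h import *
cv2.imwrite("pics/w3.png",read_camera("wrist"))
cv2.imwrite("pics/s3.png",cv2.resize(read_camera("side")[120:320,150:400],None,fx=3,fy=3,interpolation=cv2.INTER_CUBIC))
E
```

```text
time_s: 6.7
tool_pos: [0.5313, 0.1398, 0.1165]
tool_rot: [180.0, 0.2, -167.3]
force: [5.1, 0.1, -3.1]
grip_width: 0.0135
pos [0.5313 0.1398 0.1165] rot [ 179.9773    0.1757 -167.2863] Ftool [-4.9461 -1.051   3.1045] F [ 5.0652  0.0666 -3.0897] M [-0.0009 -1.2442  0.0461] w 0.013505662603016291 q7 86.69700417781532 t 6.7
bedx,y pos 0.47553051071787256 0.2750695831978211 Fbed x,y 4.868069931388558 1.4008172780269343
```

View pics/w3.png

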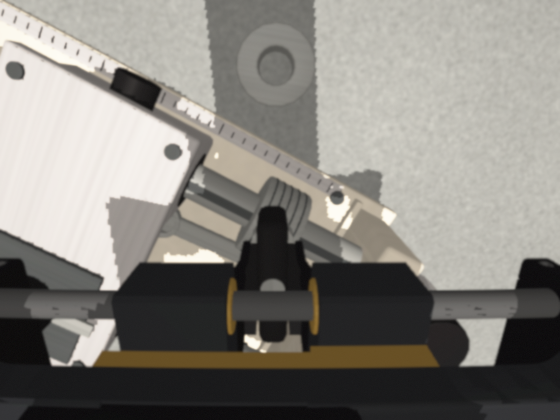

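View pics/s3.png

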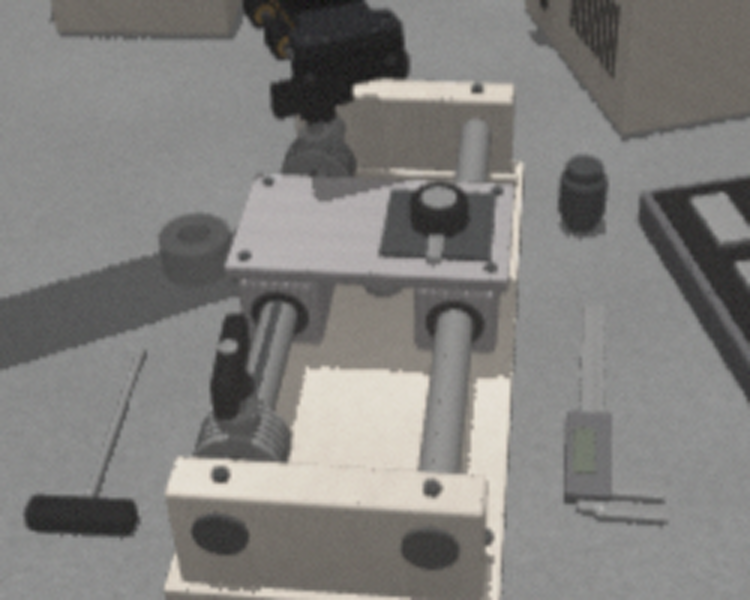

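```bash
python3 -m handwheel '[[0.0,0.001,-0.0018,0,0],[0.0,0.0023,-0.0044,0,0],[0.0,0.0047,-0.0088,0,0],[0.0,0.007,-0.0132,0,0],[0.0,0.0094,-0.0177,0,0]]'; python3 st.py; python3 -m handwheel '[[0.0,0,0,0,0],[0.0,0,0,0,0]]'; python3 st.py
```

```text
time_s: 7.3
tool_pos: [0.5258, 0.1207, 0.1165]
tool_rot: [180.0, 0.2, -167.4]
force: [5.6, 0.6, -4.3]
grip_width: 0.0136
pos [0.5258 0.1207 0.1165] rot [ 179.9593    0.1767 -167.3873] Ftool [-5.5357 -0.6719  4.3183] F [ 5.5611  0.559  -4.3017] M [ 0.0812 -1.2082  0.0228] w 0.013636741642772211 q7 88.3555298052667 t 7.3
bedx,y pos 0.4753361995169866 0.25517334958730453 Fbed x,y 5.216484972230871 2.00663297050935
time_s: 7.5
tool_pos: [0.5255, 0.1195, 0.1165]
tool_rot: [-180.0, 0.1, -167.4]
force: [4.0, -1.7, -3.3]
grip_width: 0.0138
pos [0.5255 0.1195 0.1165] rot [-179.9586    0.0988 -167.4289] Ftool [-3.4948 -2.5184  3.3276] F [ 3.9652 -1.6985 -3.3197] M [-0.4984 -1.0235  0.0791] w 0.013833265313392774 q7 88.34119925670278 t 7.5
bedx,y pos 0.4753608627787381 0.25394183433197537 Fbed x,y 4.272903036695014 -0.5920077643727116
```

```bash
python3 -m handwheel '[[0.0,0.001,-0.0018,0,0],[0.0,0.0023,-0.0044,0,0],[0.0,0.0047,-0.0088,0,0],[0.0,0.007,-0.0132,0,0],[0.0,0.0084,-0.0159,0,0],[0.0,0.0084,-0.0159,0,0],[0.0,0.0084,-0.0159,0,0]]'; python3 st.py
python3 - <<'E'
from h import *
p=camera_params("wrist");np.savez("w4.npz",**p)
cv2.imwrite("pics/w4.png",cv2.resize(read_camera("wrist")[40:340,60:460],None,fx=2,fy=2,interpolation=cv2.INTER_CUBIC))
cv2.imwrite("pics/t4.png",cv2.resize(read_camera("top")[190:290,170:330],None,fx=5,fy=5,interpolation=cv2.INTER_CUBIC))
E
```

```text
time_s: 8.2
tool_pos: [0.5208, 0.1026, 0.1165]
tool_rot: [-180.0, 0.1, -167.4]
force: [5.4, -1.2, -1.7]
grip_width: 0.0136
pos [0.5208 0.1026 0.1165] rot [-179.9885    0.1036 -167.4115] Ftool [-4.9767 -2.292   1.7062] F [ 5.3597 -1.152  -1.6968] M [-0.3418 -1.0691  0.0291] w 0.013634681399870396 q7 89.96819097769354 t 8.2
bedx,y pos 0.475219725034247 0.23642618926839518 Fbed x,y 5.473672094640729 0.30314126004827296
```

View pics/w4.png

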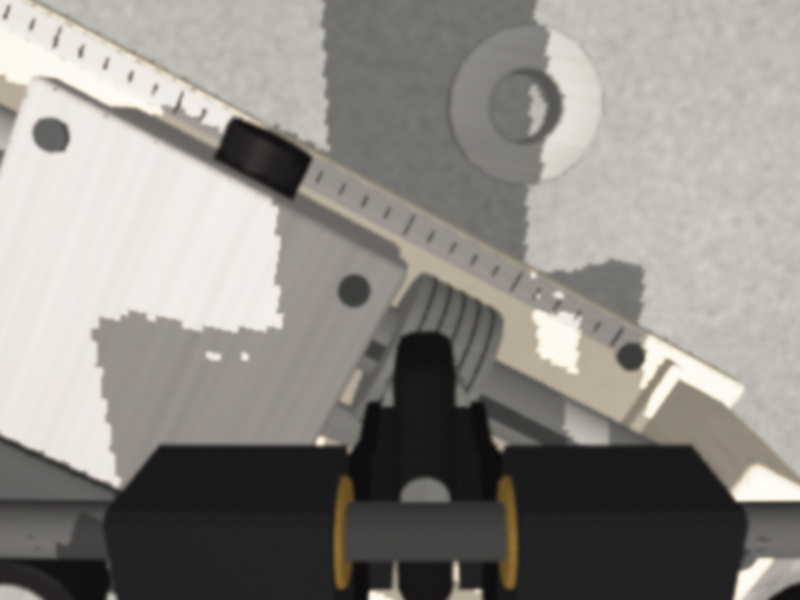

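View pics/t4.png

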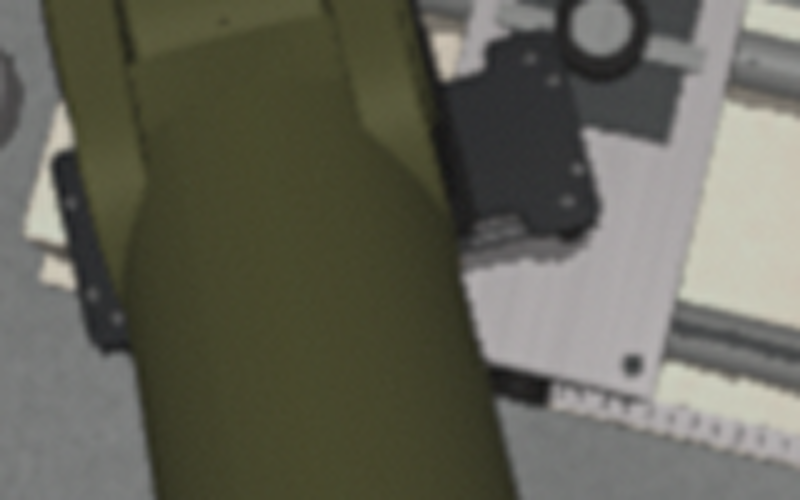

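```bash
python3 -m handwheel '[[0.0,0.0007,-0.0013,0,0],[0.0,0.0014,-0.0026,0,0],[0.0,0.0021,-0.0039,0,0],[0.0,0.0024,-0.0044,0,0],[0.0,0.0024,-0.0044,0,0]]'; python3 st.py | tail -1
for i in 1 2; do python3 -m handwheel '[[0.0,0.0002,-0.0004,0,0],[0.0,0.0005,-0.0009,0,0],[0.0,0.0005,-0.0009,0,0]]' >/dev/null; python3 st.py|tail -1;done
```

```text
time_s: 8.8
tool_pos: [0.5196, 0.0985, 0.1165]
tool_rot: [180.0, 0.1, -167.4]
force: [5.5, -0.6, -2.1]
grip_width: 0.0136
bedx,y pos 0.4751388304729948 0.23212433972107704 Fbed x,y 5.4427383979731765 0.8823206575866155
bedx,y pos 0.475130136974994 0.23119847476232472 Fbed x,y 5.041025996632647 1.9371027957611395
bedx,y pos 0.4751429667816832 0.23016755052229987 Fbed x,y 5.354836331067722 1.3333434793343915
```

```bash
python3 -m handwheel '[[0.0,0.0002,-0.0004,0,0],[0.0,0.0002,-0.0004,0,0]]' >/dev/null; python3 st.py|tail -1
python3 -m handwheel '[[0.0,0.0002,-0.0004,0,0],[0.0,0.0002,-0.0004,0,0]]' >/dev/null; python3 st.py|tail -1
python3 -m handwheel '[[0.0,0.0002,-0.0004,0,0],[0.0,0.0002,-0.0004,0,0]]' >/dev/null; python3 st.py|tail -1
```

```text
bedx,y pos 0.4751506707706459 0.22979028002735843 Fbed x,y 5.582441798286655 1.8421830927225753
bedx,y pos 0.47514305663714484 0.229336431625983 Fbed x,y 5.442035537656763 2.663789841777791
bedx,y pos 0.47515827361857166 0.22890880654484516 Fbed x,y 5.407723473453541 2.2755150411552756
```

Run:
```python
from h import *
cv2.imwrite("pics/w5.png",cv2.resize(read_camera("wrist")[120:280,180:340],None,fx=3.7,fy=3.7,interpolation=cv2.INTER_CUBIC))
```

```text
(no output)
```

View pics/w5.png

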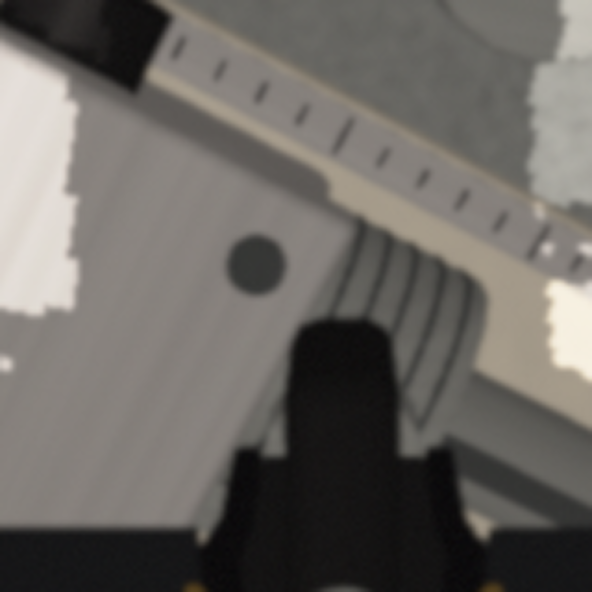

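```bash
python3 -m handwheel '[[0.0,0.0002,-0.0004,0,0],[0.0,0.0002,-0.0004,0,0]]' >/dev/null; python3 st.py|tail -1
python3 -m handwheel '[[0.0,0.0002,-0.0004,0,0],[0.0,0.0002,-0.0004,0,0]]' >/dev/null; python3 st.py|tail -1
```

```text
bedx,y pos 0.47513332227851407 0.2288126991878276 Fbed x,y 5.406849242686803 3.763033437217472
bedx,y pos 0.47512316811251026 0.22877416596634106 Fbed x,y 5.681929203680869 3.546171109545488
```

```bash
python3 -m handwheel '[[0.0,0.0001,-0.0002,0,0],[0.0,0.0001,-0.0002,0,0]]' >/dev/null; python3 st.py|tail -1
python3 -m handwheel '[[0.0,0.0001,-0.0002,0,0],[0.0,0.0001,-0.0002,0,0]]' >/dev/null; python3 st.py|tail -1
```

```text
bedx,y pos 0.4751274376620906 0.22878733630820705 Fbed x,y 4.5933892814821204 3.1098164387843665
bedx,y pos 0.4751319201976948 0.22878085365747472 Fbed x,y 5.500677304211688 3.2623352600606195
```

```bash
python3 -m handwheel '[[0.0,0.0002,-0.0004,0,0],[0.0,0.0002,-0.0004,0,0],[0.0,0.0002,-0.0004,0,0]]' >/dev/null; python3 st.py
python3 -m handwheel '[[0.0,0.0002,-0.0004,0,0],[0.0,0.0002,-0.0004,0,0],[0.0,0.0002,-0.0004,0,0]]' >/dev/null; python3 st.py
```

```text
pos [0.5187 0.0953 0.1165] rot [ 179.8723    0.239  -167.3233] Ftool [-6.987   1.6449  4.1053] F [ 6.4703  3.1508 -4.0724] M [ 0.5954 -1.5388  0.0326] w 0.01351552103185322 q7 90.90826584630801 t 11.15
bedx,y pos 0.47513579751475077 0.22877121534592043 Fbed x,y 5.409565379779364 4.746427086292691
pos [0.5186 0.0953 0.1165] rot [ 179.846     0.2601 -167.3108] Ftool [-8.7367  1.638   6.0497] F [ 8.1867  3.539  -6.0056] M [ 0.7752 -1.5308 -0.0564] w 0.01387185603187092 q7 90.94877789126262 t 11.45
bedx,y pos 0.47510644387913425 0.22876275145469616 Fbed x,y 6.9626710425155 5.573787583041025
```

```bash
python3 -m handwheel '[[0.0,0,0,0,0.1],[0.0,0,0,0.0001,0.2],[0.0,0,0,0.0002,0.2]]' >/dev/null; python3 st.py
python3 -m handwheel '[[0.0,0,0,0,0.1],[0.0,0,0,0.0001,0.2],[0.0,0,0,0.0002,0.2]]' >/dev/null; python3 st.py
```

```text
pos [0.5187 0.095  0.1164] rot [ 179.8185    0.2225 -178.9014] Ftool [-7.8085  3.1922  4.5693] F [ 7.7632  3.3561 -4.5288] M [ 0.5949 -1.5005 -0.0492] w 0.014152639667626334 q7 79.47591047947941 t 11.75
bedx,y pos 0.47521502426479567 0.22849242220896168 Fbed x,y 6.602464388606162 5.28561414558292
pos [0.5187 0.0947 0.1163] rot [179.7975   0.1823 169.6294] Ftool [-6.8657  2.7563  3.827 ] F [ 7.2641  1.4864 -3.7953] M [ 0.4866 -1.4191 -0.0365] w 0.013489631610716313 q7 68.12532494984552 t 12.05
bedx,y pos 0.4752985668500559 0.22821416347849424 Fbed x,y 6.61440673684525 3.3505488643063677
```

```bash
python3 -m handwheel '[[0.0,0,0,0,0.1],[0.0,0,0,0.0001,0.2],[0.0,0,0,0.0001,0.2]]' >/dev/null; python3 st.py
python3 -m handwheel '[[0.0,0,0,0,0.1],[0.0,0,0,0.0001,0.2],[0.0,0,0,0.0001,0.2]]' >/dev/null; python3 st.py
```

```text
pos [0.5186 0.0944 0.1162] rot [179.7896   0.1344 158.1588] Ftool [-5.19    3.8778  3.3822] F [ 6.2721  1.6772 -3.3558] M [ 0.3703 -1.4048 -0.0631] w 0.013375483548576268 q7 56.7742364640291 t 12.35
bedx,y pos 0.4753095926558953 0.22788451251948508 Fbed x,y 5.607206989482943 3.2727773821228037
pos [0.5185 0.0941 0.1162] rot [179.7881   0.0831 146.6865] Ftool [-4.0579  4.3556  3.292 ] F [ 5.7939  1.4188 -3.27  ] M [ 0.2244 -1.2359 -0.0461] w 0.013557499335261613 q7 45.42251798439509 t 12.65
bedx,y pos 0.47526272879731796 0.22760826296991624 Fbed x,y 5.214176025893525 2.8973616153983213
```

```bash
python3 -m handwheel '[[0.0,0,0,0,0.1],[0.0,0,0,0.0001,0.2],[0.0,0,0,0.0001,0.3],[0.0,0,0,0.0002,0.4],[0.0,0,0,0.0002,0.4]]' >/dev/null; python3 st.py
python3 -m handwheel '[[0.0,0,0,0,0.1],[0.0,0,0,0.0001,0.2],[0.0,0,0,0.0001,0.3],[0.0,0,0,0.0002,0.4],[0.0,0,0,0.0002,0.4]]' >/dev/null; python3 st.py
```

```text
pos [0.5181 0.0937 0.1162] rot [179.8306  -0.0078 123.8847] Ftool [-1.0961  4.8068 -0.9955] F [4.5991 1.7682 1.0096] M [ 0.2377 -0.9363 -0.1355] w 0.013724229619062564 q7 22.850253622338684 t 13.15
bedx,y pos 0.4750126647202248 0.22711600269226367 Fbed x,y 3.9695379748294535 2.919101974837466
pos [0.5176 0.0935 0.1161] rot [179.9128  -0.0737 101.1033] Ftool [ 0.5724  2.6982 -3.7652] F [2.5328 1.0754 3.7701] M [ 0.2022 -0.4872  0.036 ] w 0.013930442916724595 q7 0.3042417081558593 t 13.65
bedx,y pos 0.47457712124993934 0.22674728010049053 Fbed x,y 2.1592453629535773 1.7056431280606106
```

```bash
python3 -m handwheel '[[0.0,0,0,0,0.1],[0.0,0,0,0,0.2],[0.0,0,0,0,0.3],[0.0,0,0,0,0.4],[0.0,0,0,0,0.4]]' >/dev/null; python3 st.py
python3 -m handwheel '[[0.0,0,0,0,0.1],[0.0,0,0,0,0.2],[0.0,0,0,0,0.3],[0.0,0,0,0,0.4],[0.0,0,0,0,0.4]]' >/dev/null; python3 st.py
```

```text
pos [0.517  0.0935 0.1161] rot [-179.9883   -0.0838   78.2374] Ftool [ 1.0716  0.0078 -6.8006] F [0.2254 1.0375 6.8021] M [ 0.1897 -0.0197  0.225 ] w 0.013792312612421824 q7 -22.341454848134752 t 14.15
bedx,y pos 0.4740519331221543 0.22661082515581354 Fbed x,y -0.05633733004522207 1.060208987725778
pos [0.5165 0.0937 0.1161] rot [-179.9002   -0.0426   55.3441] Ftool [ 0.5476 -0.8686 -6.2938] F [-0.3967  0.9343  6.2957] M [0.2263 0.1951 0.2496] w 0.01411486219414721 q7 -45.01022569510177 t 14.65
bedx,y pos 0.4735141317697824 0.22663534246322692 Fbed x,y -0.629194493938083 0.7964660575261892
```

```bash
python3 -m handwheel '[[0.0,0,0,-0.0002,0.1],[0.0,0,0,-0.0004,0.1],[0.0,0,0,-0.0004,0.1]]' >/dev/null; python3 st.py
python3 -m handwheel '[[0.02,0,0,-0.0004,-0.02],[0.03,0,0,-0.0004,-0.02],[0.05,0,0,-0.0004,-0.02],[0.07,0,0,-0.0004,-0.02],[0.087,0,0,-0.0004,-0.02],[0.087,0,0,-0.0004,-0.02],[0.087,0,0,-0.0004,-0.02],[0.087,0,0,-0.0004,-0.02]]'
python3 st.py
```

```text
pos [0.5164 0.0937 0.1161] rot [-179.8858   -0.0304   49.7514] Ftool [ 1.4527 -2.6124 -5.7179] F [-1.0485  2.787   5.7239] M [0.5042 0.3209 0.2861] w 0.013613514479203552 q7 -50.54932004953666 t 14.95
bedx,y pos 0.47340010648123687 0.22668201869420732 Fbed x,y -1.7467559178182104 2.4115289042270263
time_s: 15.75
tool_pos: [0.5171, 0.0923, 0.116]
tool_rot: [180.0, -0.0, 50.6]
force: [-0.0, -0.2, -0.2]
grip_width: 0.0679
pos [0.5171 0.0923 0.116 ] rot [179.999   -0.0017  50.5589] Ftool [-0.1641  0.0867  0.2199] F [-0.0373 -0.1818 -0.2199] M [-0.0963  0.0958  0.0026] w 0.06794953485787109 q7 -49.70162438866251 t 15.75
bedx,y pos 0.47443796751738476 0.22553243942365475 Fbed x,y 0.012015004012965392 -0.185168884144645
```

Released. I'll raise the gripper and move it clear for an unobstructed top view.

```bash
python3 -m handwheel '[[0.087,0,0,-0.03,0],[0.087,0,0,-0.08,0],[0.087,0,0,-0.13,0],[0.087,0,0,-0.15,0],[0.087,0,0,-0.15,0],[0.087,0,0,-0.15,0]]'
python3 - <<'E'
from h import *
p=camera_params("wrist");np.savez("w6.npz",**p);cv2.imwrite("pics/w6.png",cv2.resize(read_camera("wrist")[100:260,190:350],None,fx=3.7,fy=3.7,interpolation=cv2.INTER_CUBIC))
cv2.imwrite("pics/w6f.png",read_camera("wrist"))
cv2.imwrite("pics/s6.png",cv2.resize(read_camera("side")[140:260,200:360],None,fx=5,fy=5,interpolation=cv2.INTER_CUBIC))
E
```

```text
time_s: 16.35
tool_pos: [0.517, 0.0923, 0.2658]
tool_rot: [-180.0, -0.0, 50.6]
force: [-1.1, -0.1, -0.3]
grip_width: 0.0867
```

View pics/w6.png

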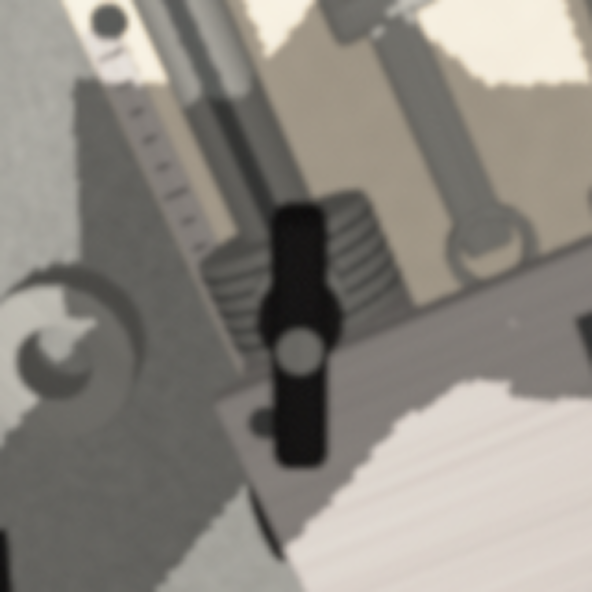

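View pics/s6.png

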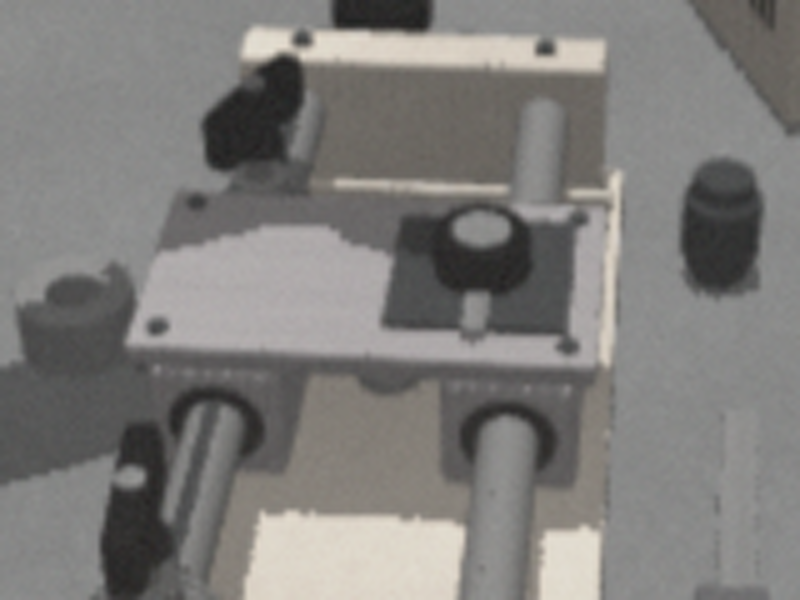

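The bar stands at about the gripper's angle, 50.6° against 55.6° as found, so the screw is slightly tighter than before. The collar meets the carriage edge. Next I'll clear the arm and compare the carriage position in the top view.

```bash
python3 -m handwheel '[[0.087,0.04,0,-0.03,0],[0.087,0.09,0,-0.03,0],[0.087,0.13,-0.02,-0.03,0],[0.087,0.16,-0.06,-0.03,0],[0.087,0.18,-0.1,-0.03,0],[0.087,0.2,-0.14,-0.03,0],[0.087,0.2,-0.16,-0.03,0],[0.087,0.2,-0.16,-0.03,0],[0.087,0.2,-0.16,-0.03,0]]'
python3 - <<'E'
from h import *
a=read_camera("top");cv2.imwrite("pics/t7f.png",a)
cv2.imwrite("pics/t7.png",cv2.resize(a[190:290,170:330],None,fx=5,fy=5,interpolation=cv2.INTER_CUBIC))
b=cv2.imread("pics/top0.png")
# carriage shift: match right part of carriage & puck
for (r0,r1,c0,c1) in [(168,215,265,325),(225,275,280,325)]:
    f=lambda m:cv2.cvtColor(m[r0:r1,c0:c1],cv2.COLOR_BGR2GRAY).astype(np.float32)
    print(cv2.phaseCorrelate(f(b),f(a)))
E
```

```text
time_s: 17.4
tool_pos: [0.5205, 0.3479, 0.2947]
tool_rot: [180.0, 0.1, 50.6]
force: [0.4, -0.3, -0.8]
grip_width: 0.0873
((0.06417044986045539, 0.057456079939061766), 0.9935632357166873)
((0.5158797375713604, 0.09204503231920924), 0.992846207830641)
```

View pics/t7.png

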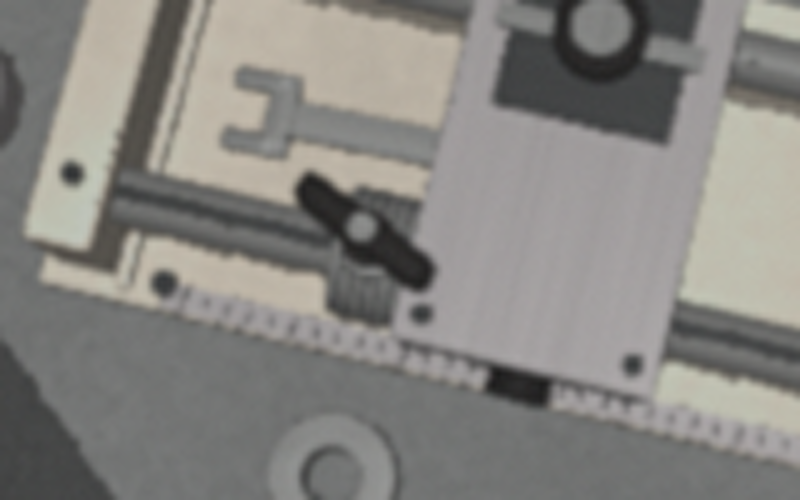

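View pics/t7f.png

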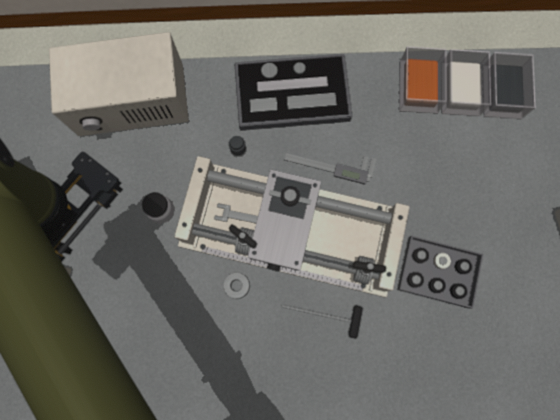

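The carriage holes sit at (421,313) and (633,363) in both crops. One correlation patch gave a 0.5 px shift, so I'll check the carriage shift more carefully with ECC.

```bash
python3 - <<'E'
from h import *
a=cv2.cvtColor(cv2.imread("pics/t7f.png"),cv2.COLOR_BGR2GRAY);b=cv2.cvtColor(cv2.imread("pics/top0.png"),cv2.COLOR_BGR2GRAY)
for n,(r0,r1,c0,c1) in dict(puck=(172,215,270,312),rfedge=(240,272,285,312),redge=(200,272,295,325),farcollar=(250,285,340,400),bedL=(155,200,185,215)).items():
    W=np.eye(2,3,dtype=np.float32)
    try: cc,W=cv2.findTransformECC(b[r0:r1,c0:c1],a[r0:r1,c0:c1],W,cv2.MOTION_TRANSLATION,(3,200,1e-6),None,3);print(n,cc,W[:,2])
    except Exception as e: print(n,"fail")
A=lambda u,v:(170+(u+.5)/5-.5,190+(v+.5)/5-.5)
yh=np.array([np.cos(np.radians(74.5)),np.sin(np.radians(74.5)),0])
s=atz("top",A(362,227),.150);s0=atz("top",A(246,200),.150);print(s,s0,(s-s0)@yh,"moved; gap expected")
print("carriage->screw",(s-atz("top",A(421,313),.102))@yh)
def B(u,v): return (160+(u+.5)/3-.5,140+(v+.5)/3-.5)
E
python3 - <<'E'
import cv2
a=cv2.imread("pics/t7f.png")
cv2.imwrite("pics/t7z.png",cv2.resize(a[215:265,225:275],None,fx=11,fy=11,interpolation=cv2.INTER_CUBIC))
E
```

```text
puck 0.9999533656121056 [-0.00043362 -0.00074651]
rfedge 0.9999327880632664 [0.00516794 0.00332887]
redge 0.9999672709976017 [0.00037206 0.00183028]
farcollar 0.999978580646107 [-0.00108035  0.00151878]
bedL 0.9999609552599139 [-0.00367854 -0.00722966]
[0.51404086 0.09419501 0.15      ] [0.52627524 0.13917337 0.15      ] -0.04661200961461525 moved; gap expected
carriage->screw 0.026778328951254357
```

View pics/t7z.png

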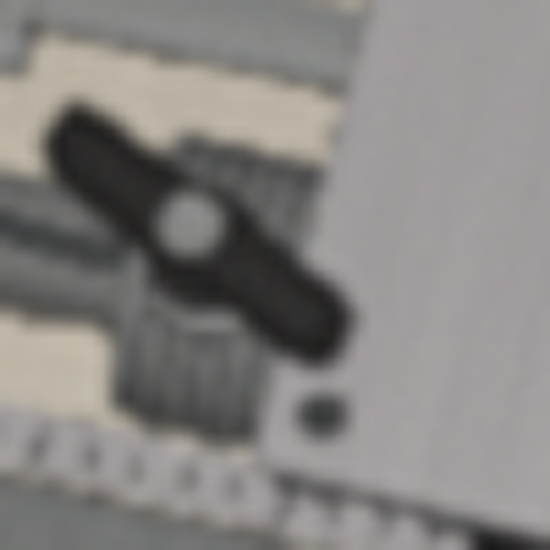

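```bash
python3 -c "
from cell import *
print(get_obs()['time_s']);print(sign_off())"
```

```text
17.45
the job is handed in; nothing more can be done
None
```

I slackened the left collar's screw, slid the collar up to the carriage, tightened the screw again, let go and handed the job in at 17.5 s.

**Slackening:** I turned the bar 2.4 rad anticlockwise. The resistance fell from about 0.23 N m to about zero before I moved the collar.

**Contact:** The collar slid about 47 mm with roughly 1–3 N. It then stopped dead while the commanded position kept advancing, at a push of about 5.6 N, well under the 15 N that moves the carriage. I kept it pressed towards the carriage while tightening, with the push easing to about 1–2 N.

**Tightening:** I turned the screw back past where I found it. The bar ended about 5° tighter than as found, with the resistance back at about 0.25–0.29 N m.

**Last checks:**
- **Unmoved parts:** Comparing top views from before and after by image alignment, the carriage and the right-hand collar shifted by less than 0.01 pixel. The other items look unchanged.
- **Gap:** No gap shows between collar and carriage in the pictures. They resolve only about 1 mm, so the contact itself rests on the force readings.
- **Robot:** The gripper is open and well clear of everything.

**Disagreements:**
- A quick first correlation on one patch suggested a 0.5 pixel carriage shift, which the finer alignment did not bear out.
- The measured tool height barely changed while I turned the screw, though the bar should have risen by about 1 mm. The pads probably slid along it a little, but the pictures show the bar did turn with the gripper.

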